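# Slide the parts tray into its dock past a sprung gate

## Task

Slide the small wooden parts tray along its chute until it is fully home against the end stop. Press the long treadle board beside the chute down with one fingertip to hold the sprung gate up, and keep it up, clear of the tray, while the other finger pushes the tray's upright back board until the whole box part has gone under; then let go so that the gate drops shut behind the box. Only press and push: do not lift the tray, and leave the other things on the bench alone.

Things in the scene. Friction and masses are not known exactly. Their poses are not given: they have to be found in the camera images.
- dock: Fixed dock: plywood base (x -285 to 130, y -95 to 45 mm, 12 mm thick) carrying a straight open-topped chute. Origin on the bench under the chute's centre line, in the gate's plane; x = direction the tray must travel, y to its left, z up. Chute floor z 12 mm. Two guide rails 12 mm wide, inner faces y +-32, tops z 34, from x -285 to 102.
- stop (a point): Middle of the lower edge of the end stop's face, on the chute floor: dock x 102, y 0, z 12 mm. The stop is a dark wooden block, top at z 70 mm.
- shaft (a point): On the axis of the gate's steel shaft, in the gate's plane: dock x 0, y -38, z 70 mm. The shaft (8 mm thick, parallel to dock x, from x -285 to 30) is carried over the -y rail on three posts 12 x 12 mm at x -277, -40 and 20, tops at z 76 mm.
- gate (a joint): Turn of the shaft, rad: 0 shut, 0.9 fully up (hard stop). The treadle board and the barrier plate are fixed to it like a seesaw: pressing the treadle down raises the barrier. The barrier clears the tray from about 0.6; 0.7 to 0.85 is good to hold. A spring shuts it when released. Pressing the board's middle takes about 2 N at first, 4 to 8 N at 0.8.
- treadle_mid (a point): Middle of the top face of the wooden treadle board outside the -y rail: 215 x 42 x 8 mm, long along the chute (dock x -270 to -55). Shut, it spans y -56 to -94 and slopes up away from the chute by 0.4 rad (top z about 66 to 82 mm). At 0.8 rad it slopes down outwards by 0.4 rad; a fingertip on it at y -75 is then at z about 46 mm. A finger may slide along it in x.
- gate_edge (a point): Middle of the lower edge of the aluminium barrier plate, 6 mm thick in dock x, that hangs across the chute from an arm on the shaft. Shut, it spans dock y -16 to 28 mm, lower edge z 48 mm: it blocks the tray's box (top z 62) but clears its neck (top z 22). At 0.9 rad its far end is at z about 127 mm.
- tray: Loose wooden tray in the chute, 0.2 to 0.45 kg, 2 mm play each side. Origin under its box's centre; x ahead, z up. Box 90 long (x +-45), 60 wide, 50 mm tall, holding wood blanks. Behind it a low neck (10 mm tall) leads to the upright back board: 10 thick, 56 wide, 70 mm tall, rear face x -130 mm.
- tray_back (a point): Middle of the back board's rear face, 45 mm above the tray's underside. When the tray is home (box against the stop, tray origin at dock x 57 mm) this face is at dock x -73 mm: the back board stays on the near side of the gate, which drops over the neck, 12 mm behind the box.
- glue: White bottle, 52 mm diameter, 150 mm tall, standing near the stop end of the dock; leave alone. Origin under its centre.
- block: Wooden offcut 90 x 45 x 40 mm lying beyond the treadle; leave alone. Origin under its centre.
- disc: Wooden disc 70 mm diameter, 22 mm tall, beside the chute; leave alone. Origin under its centre.
- tin: Metal tin 66 mm diameter, 70 mm tall, beside the chute; leave alone. Origin under its centre.
Mind the look-alikes: they are no part of the job. What is shaped like the tray but blue or green is not meant.

How it is judged:
By the outcome, as a careful person would: the job done as asked, in the order asked, and still so for the second after the job is handed in, with the robot touching nothing.
It also fails if it takes over 38 s, if anything falls off the work surface, if the arm or the gripper's body presses on something with over 40 N, if the wrist force passes 120 N, or if a joint passes its speed limit or range.

## Robot

A 6-joint arm with a two-finger parallel gripper is mounted at the origin on the work surface. World frame = base frame: x ahead of the robot, y to its left, z up, the work surface at z = 0. Lengths are in mm, angles in degrees, forces in N, time in s.
With the tool pointing down it reaches from about 350 to 850 mm from the base axis. Payload 8.1 kg.
Tool frame: the origin (TCP) lies between the finger pads; the fingertips stand 17 mm ahead of it and the grasp point (between the pads) lies 2 mm behind it; z points along the fingers, y is the line along which they close (so a half turn about z gives the same grasp; the last joint's range is limited). The gripper opens to 85 mm and grips with 20 to 120 N. Pads are 22 mm wide; open, the fingers measure 114 mm over their backs; the gripper's body (76 mm by 85 mm) begins 54 mm behind the grasp point. The pads swing forward as they close: fully open they stand 13 mm farther back than shut.
Start: joints at [-80.982, 7.471, 85.268, -0, 87.261, -4.893], TCP at [144.273, -582.401, 248.292] pointing down, gripper open.
Joint ranges: [-169.43, 169.43], [-51.17, 129.36], [1.28, 143.12], [-76.62, 256.62], [0, 156.53], [-152.29, 152.29]. Speed limits (degrees/s): [136.94, 136.94, 159.86, 180, 180, 180].

## Interface

Orientations are given as [roll, pitch, yaw] about the fixed x, y, z axes, in that order (R = Rz(yaw) Ry(pitch) Rx(roll)).
In Python, from bench import sense, snapshot, hand_in, trace, place_of gives the robot as it stands.
- The arm moves only by the shell command python3 -m handwheel 'ROWS' [FORCE]. ROWS is JSON, a list of rows, each a list of 7 numbers: the opening, from -1 (shut) to 1 (fully open), then the shift along the tool's x, y, z in cm, then the turn, a rotation vector about the tool's x, y, z in rad. A call has 1 to 12 rows; each row shifts and turns the commanded pose from where the row before left it, along the tool's axes as they then stand; what a row does not reach is not made up. A row lasts 1/12 s, in which the tool goes at most 41.7 mm and 7.16 degrees, less where a joint would pass 70% of its speed; a pose out of reach is approached as far as the arm can. A call with a gripper value outside its range is refused whole. The fingers move at their own pace and stop on an object; FORCE is the grip in N (left out, the last holds). Time passes only in rows, so rows that do not move let the fingers close. It gives the time, the measured TCP pose, the force, the opening and the grip force at its end, in the units of the state.
- sense(): the state, without advancing time (a new reading comes with each control period).
- snapshot(name): name is "scene" or "top" or "wrist"; returns a dict with "image" (420x560x3 uint8, red, green, blue), "intrinsics" (3x3 intrinsics, pixels), "k1" (the pictures are not rectified: a ray, as slopes to the right and down, at radius r is drawn at 1 + k1 r^2 times it, then the intrinsics apply), "R" (3x3) and "t" (3): a world point X has camera coordinates R X + t. Camera axes: x right, y down, z forward; pixel columns grow to the right and rows downward; lengths in mm; the calibration is good to about 2 mm. A picture is of the moment at which its call begins. There is no depth.
- hand_in(): hands the job in; it is judged then, once.
Trained networks look in a picture, given as the dict that the camera call returned (one of the last four; its "shot" number tells which), for a name from the list of things; names that differ only in an ending like _2 or _b are one class to them, and where a whole thing is asked for, a point or a joint stands for the part that bears it (a point fixed in the world has none). Each returns a list of dicts, best first, with "conf" (0 to 1); they miss things now and then, are a little off and sometimes report something else, mostly with a low value. They report only what shows in the picture. A call takes as long as a camera call. They do not tell look-alikes from the thing itself.
- trace(picture, query): "pixels" (420x560 bool, what is visible of it).
- place_of(picture, query): "location" ([x, y, z] in mm, in world coordinates, good to about 4 mm: a listed point, or the origin of a listed thing).
The state is a dict: "time": time; "joint_pos": joint angles; "qd": joint speeds; "joint_efforts": joint torques, N m; "tool_pos": TCP position; "tcp_rot": TCP orientation; "ft_force": force on the tool from outside, world axes, zero at the start; "wrist_torque": the same for the moment, N m; "finger_gap": finger opening in mm; "grip_force": force on a finger pad.
Only numpy, scipy, OpenCV 4.12 (cv2) and the standard library are available. Lean on these libraries where they do the work, as an engineer would, in place of code of your own. Each camera call takes 0.05 s, during which the arm holds its last target. There are 200 camera calls.

## Working session

There is one attempt and no reset: what is moved stays moved. The work goes in short steps, Python scripts to look and compute and a shell command to move; the robot and the scene stay as the last step left them, time stands still between calls to the robot, and variables do not carry over. Pictures are saved under pics/ and viewed, at most 10 in all, crops included, and the job is handed in when it is done.

```bash
mkdir -p pics
cat > h.py <<'E'
import numpy as np,cv2
from bench import *
def save(p,n): cv2.imwrite('pics/'+n,cv2.cvtColor(p['image'],cv2.COLOR_RGB2BGR))
def proj(p,X):
    c=np.array(p['R'])@np.array(X,float)+np.array(p['t']); s=c[:2]/c[2]; s=s*(1+p['k1']*(s@s)); K=np.array(p['intrinsics'])
    return K[:2,:2]@s+K[:2,2]
E
python3 - <<'E'
from h import *
for n in ['scene','top']:
    p=snapshot(n); save(p,n+'1.png')
    for q in ['dock','stop','shaft','treadle_mid','gate_edge','tray','tray_back','glue','block','disc','tin']:
        for r in place_of(p,q)[:3]: print(n,q,np.round(r['location']),round(r['conf'],2),np.round(proj(p,r['location'])))
s=sense(); print(s['tool_pos'],s['tcp_rot'],s['finger_gap'],s['time'])
E
```

```text
scene dock [531.  35.  -3.] 0.85 [295. 236.]
scene stop [548. 134.  13.] 0.74 [322. 252.]
scene shaft [572.  30.  71.] 0.71 [281. 218.]
scene treadle_mid [ 587. -138.   73.] 0.59 [228. 192.]
scene gate_edge [526.  34.  50.] 0.84 [296. 217.]
scene tray [ 297. -296.    1.] 0.96 [270. 155.]
scene tray [477. 294.   0.] 0.68 [399. 275.]
scene tray [523. -51.  11.] 0.63 [272. 215.]
scene tray_back [ 390. -214.   50.] 0.77 [266. 161.]
scene tray_back [598. 350.  45.] 0.57 [390. 303.]
scene tray_back [549. 135.  13.] 0.19 [322. 253.]
scene block [ 718. -105.   -1.] 0.64 [197. 245.]
scene disc [420. -22.   2.] 0.61 [309. 206.]
scene tin [442. 144.   1.] 0.69 [354. 238.]
scene tin [546. 135.  12.] 0.54 [322. 253.]
top dock [534.  36.  -1.] 0.93 [266. 207.]
top dock [532.  36.  48.] 0.15 [266. 207.]
top stop [551. 134.  13.] 0.95 [232. 201.]
top shaft [573.  29.  72.] 0.89 [268. 191.]
top treadle_mid [ 588. -137.   72.] 0.71 [328. 186.]
top gate_edge [527.  35.  45.] 0.8 [266. 208.]
top tray [520. -53.  15.] 0.94 [297. 212.]
top tray [ 290. -300.    2.] 0.87 [381. 291.]
top tray [482. 296.  -4.] 0.59 [177. 225.]
top tray_back [598. 346.  46.] 0.85 [157. 183.]
top tray_back [ 394. -208.   46.] 0.77 [353. 256.]
top tray_back [ 505. -179.   55.] 0.75 [343. 216.]
top block [ 723. -108.    1.] 0.86 [315. 144.]
top disc [424. -22.   1.] 0.83 [286. 245.]
top tin [447. 143.   2.] 0.84 [229. 237.]
top tin [549. 133.   8.] 0.6 [233. 202.]
top tin [698. 148.  -2.] 0.43 [228. 152.]
[ 144.26605859 -582.39220447  248.29508114] [-1.79999244e+02 -1.75263816e-04  1.39120660e+01] 85.46377270301461 1.2
```

View pics/scene1.png

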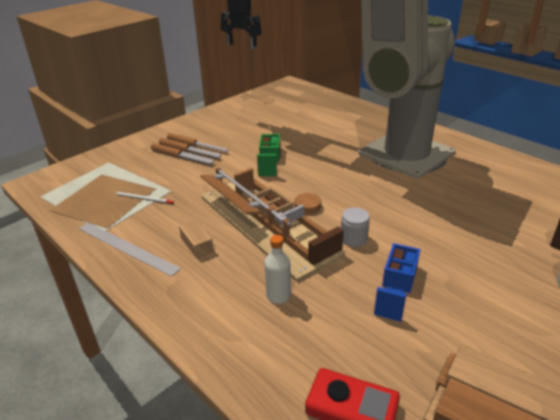

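View pics/top1.png

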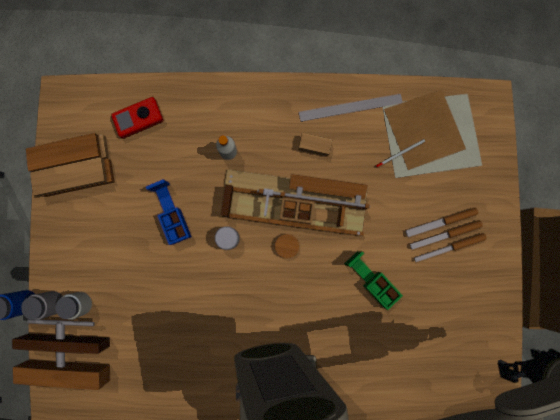

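The wanted tray is the natural-wood one in the chute: box at top (297,212), back at (343,216). Its look-alikes are the blue tray at (175,225) and the green one at (382,291). Next I'll fit the dock and check this choice in a crop.

```bash
cat >> h.py <<'E'
D={'dock':(0,0,0),'stop':(102,0,12),'shaft':(0,-38,70),'treadle_mid':(-162.5,-75,74),'gate_edge':(0,6,48)}
def fit(ps,names=D):
    A,B,L=[],[],[]
    for p in ps:
        for q in names:
            r=place_of(p,q)
            if r and r[0]['conf']>.5: A.append(D[q][:2]);B.append(r[0]['location'][:2]);L.append(q)
    A=np.array(A,float);B=np.array(B);a=A-A.mean(0);b=B-B.mean(0)
    th=np.arctan2((a[:,0]*b[:,1]-a[:,1]*b[:,0]).sum(),(a*b).sum())
    R=np.array([[np.cos(th),-np.sin(th)],[np.sin(th),np.cos(th)]]);o=B.mean(0)-R@A.mean(0)
    return o,th,list(zip(L,np.round(B-(A@R.T+o),1).tolist()))
def W(o,th,d):
    c,s=np.cos(th),np.sin(th); return np.array([o[0]+c*d[0]-s*d[1],o[1]+s*d[0]+c*d[1],d[2]])
def inv(o,th,w):
    c,s=np.cos(th),np.sin(th); d=np.array(w[:2])-o; return np.array([c*d[0]+s*d[1],-s*d[0]+c*d[1],w[2]])
E
python3 - <<'E'
from h import *
a,b=snapshot('scene'),snapshot('top')
o,th,res=fit([a,b]); print(o,np.degrees(th),res)
print([np.round(inv(o,th,r['location'])) for q in('tray','tray_back') for r in place_of(b,q)])
print([np.round(inv(o,th,r['location'])) for q in('tray','tray_back') for r in place_of(a,q)])
im=cv2.cvtColor(b['image'],cv2.COLOR_RGB2BGR)[150:260,200:390]; im=cv2.resize(im,None,fx=4,fy=4,interpolation=cv2.INTER_CUBIC)
for d in [(-285,-95,12),(-285,45,12),(130,45,12),(130,-95,12),(0,-38,70),(-285,-38,70),(-270,-56,66),(-55,-94,82),(-218,0,57)]:
    u=(proj(b,W(o,th,d))-[200,150])*4; cv2.circle(im,tuple(int(v) for v in u),4,(0,255,255),1)
cv2.imwrite('pics/crop1.png',im)
E
```

```text
[532.80980366  34.13452781] 81.81588631725504 [('dock', [0.8, 1.0]), ('stop', [-1.8, -0.3]), ('shaft', [2.1, 0.6]), ('treadle_mid', [-1.1, -2.1]), ('gate_edge', [-2.3, -1.4]), ('dock', [3.2, 0.8]), ('stop', [-0.7, 1.5]), ('treadle_mid', [-0.1, -0.0])]
[array([-366.,  196.,    2.]), array([-219.,   -3.,   57.]), array([-158.,  -78.,   75.]), array([-85.,   5.,  10.]), array([250.,  91.,  -3.]), array([-260.,  105.,   46.]), array([319., -22.,  44.])]
[array([-364.,  182.,    1.]), array([254.,  93.,   1.]), array([-84.,  -0.,  11.]), array([103.,   1.,  14.]), array([-214.,   -7.,   59.]), array([-264.,  109.,   50.]), array([325., -21.,  44.])]
```

View pics/crop1.png

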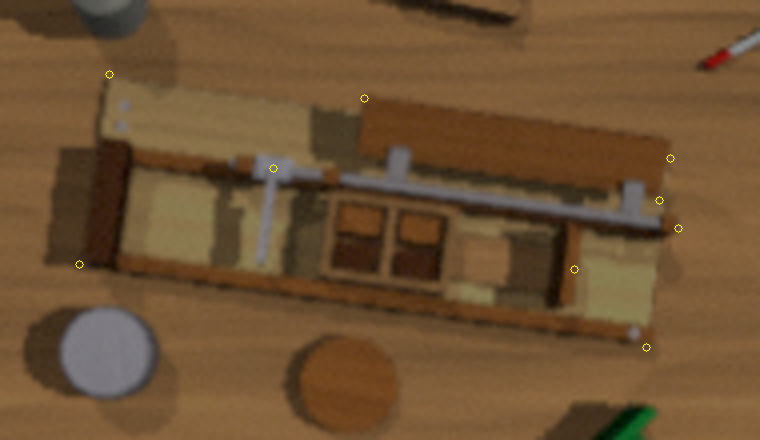

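The crop shows the brown tray in the chute, with its box at about (395,240) and back board at (568,265). It fits the dock markers and is neither blue nor green, so it's the right one. Next I move above it and look.

```bash
python3 -m handwheel '[[0.53,3.33,-1.89,0,0,0,0],[0.53,3.33,-1.89,0,0,0,0],[0.53,3.33,-1.89,0,0,0,0],[0.53,3.33,-1.89,0,0,0,0],[0.53,3.33,-1.89,0,0,0,0],[0.53,3.33,-1.89,0,0,0,0],[0.53,3.33,-1.89,0,0,0,0],[0.53,3.33,-1.89,0,0,0,0],[0.53,3.33,-1.89,0,0,0,0],[0.53,3.33,-1.89,0,0,0,0],[0.53,3.33,-1.89,0,0,0,0],[0.53,3.33,-1.89,0,0,0,0]]'
python3 -m handwheel '[[0.53,3.33,-1.89,0,0,0,0],[0.53,3.33,-1.89,0,0,0,0],[0.53,0,0,0,0,0,-0.12],[0.53,0,0,0,0,0,-0.12],[0.53,0,0,0,0,0,-0.12],[0.53,0,0,0,0,0,-0.12],[0.53,0,0,0,0,0,-0.12],[0.53,0,0,0,0,0,-0.12],[0.53,0,0,0,0,0,-0.12],[0.53,0,0,0,0,0,-0.12],[0.53,0,0,0,0,0,-0.12],[0.53,0,0,0,0,0,-0.105]]'
python3 - <<'E'
from h import *
s=sense(); print(s['time'],s['tool_pos'],s['tcp_rot'],s['finger_gap'])
w=snapshot('wrist'); save(w,'w1.png')
o,th,res=fit([w]); print(o,np.degrees(th),res)
for q in('tray','tray_back','treadle_mid'): print(q,[(np.round(r['location']),round(r['conf'],2)) for r in place_of(w,q)])
E
```

```text
time: 3.0
tool_pos: [478.8, -264.6, 248.6]
tcp_rot: [180.0, -0.0, 13.9]
ft_force: [-0.1, -0.3, -0.1]
finger_gap: 65.1
grip_force: 0.0
time: 4.0
tool_pos: [533.2, -213.5, 248.3]
tcp_rot: [180.0, 0.0, 82.2]
ft_force: [-0.2, -0.5, -0.2]
finger_gap: 65.5
grip_force: 0.0
4.0 [ 533.18147894 -213.48352967  248.31258963] [1.79999533e+02 1.17170294e-03 8.21610062e+01] 65.45270937235259
[749.9 -63.4] 0.0 [('treadle_mid', [0.0, 0.0])]
tray [(array([520., -51.,  17.]), 0.77), (array([ 298., -300.,    3.]), 0.6)]
tray_back [(array([ 504., -178.,   63.]), 0.74), (array([ 393., -211.,   46.]), 0.56)]
treadle_mid [(array([ 587., -138.,   73.]), 0.75)]
```

View pics/w1.png

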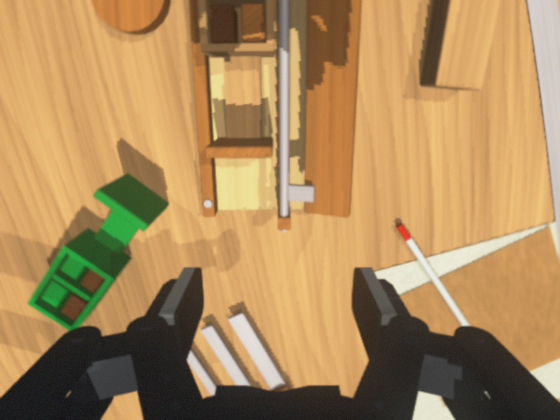

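The wrist view shows the shaft at column 284, its end near (284,218), the back board's top edge at rows 140–157, and the treadle at columns 305–355. I'll compare these with projections from the fit.

Run:
```python
from h import *
w=snapshot('wrist'); o=np.array([532.8,34.1]);th=np.radians(81.8)
for n,d in dict(shaftend=(-285,-38,74),shaft150=(-150,-38,74),posttop=(-283,-38,76),tre_in=(-270,-56,66),tre_out=(-270,-94,82),tre_out2=(-150,-94,82),backTopL=(-216,28,82),backTopR=(-216,-28,82),railend=(-285,38,34)).items(): print(n,np.round(proj(w,W(o,th,d)),1))
```

```text
shaftend [279.4 231.9]
shaft150 [279.6  74.3]
posttop [279.4 230.6]
tre_in [298.9 213.5]
tre_out [343.3 219.3]
tre_out2 [351.6  74. ]
backTopL [200.2 158.2]
backTopR [267.5 158. ]
railend [204.7 217.3]
```

The real dock sits about 3–4 mm further along tool +y than the fit. I'll shift that way and descend.

```bash
python3 -m handwheel '[[0.53,0,0.1,3.3,0,0,0.003],[0.53,0,0.1,3.3,0,0,0.003],[0.53,0,0.1,3.3,0,0,0],[0.53,0,0,3.3,0,0,0],[0.53,0,0,0.8,0,0,0],[0.53,0,0,0,0,0,0]]'
for i in 1 2 3 4 5; do python3 -m handwheel '[[0.53,0,0,0.5,0,0,0],[0.53,0,0,0.3,0,0,0]]' | egrep 'pos|force'; done
python3 - <<'E'
from h import *
w=snapshot('wrist'); save(w,'w2.png'); print(sense()['time'])
E
```

```text
time: 5.0
tool_pos: [533.8, -212.7, 104.9]
tcp_rot: [-179.6, -0.1, 81.4]
ft_force: [0.2, -0.4, -0.4]
finger_gap: 65.4
grip_force: 0.0
tool_pos: [537.8, -214.8, 102.8]
ft_force: [0.2, 0.4, 0.5]
grip_force: 0.0
tool_pos: [537.2, -214.5, 93.7]
ft_force: [0.0, -0.6, -0.0]
grip_force: 0.0
tool_pos: [536.4, -214.0, 84.3]
ft_force: [-0.2, -0.6, 1.6]
grip_force: 0.7
tool_pos: [536.3, -214.0, 76.0]
ft_force: [-0.2, -0.9, 1.4]
grip_force: 1.0
tool_pos: [535.6, -213.9, 67.7]
ft_force: [-3.4, -0.6, 5.4]
grip_force: 2.5
5.8833
```

View pics/w2.png

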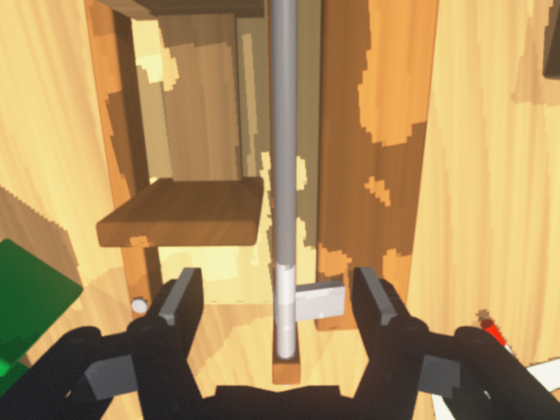

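First contact was at TCP z about 88, so the tips are about 10 mm ahead of the TCP. The treadle bracket at (320,300) is close to the right finger, so I'll open the fingers a little, press further and check the gate.

```bash
python3 -m handwheel '[[0.72,0,0,0.2,0,0,0],[0.72,0,0,0.2,0,0,0],[0.72,0,0,0.3,0,0,0],[0.72,0,0,0,0,0,0]]'
python3 -m handwheel '[[0.72,0,0,0.3,0,0,0],[0.72,0,0,0,0,0,0]]'
python3 - <<'E'
from h import *
s=snapshot('scene'); w=snapshot('wrist')
o=np.array([535.5,34.1]);th=np.radians(81.8)
im=cv2.cvtColor(s['image'],cv2.COLOR_RGB2BGR)[150:270,200:360]; im=cv2.resize(im,None,fx=5,fy=5,interpolation=cv2.INTER_CUBIC)
for a,c in((0.6,(0,0,255)),(0.75,(0,255,0)),(0.9,(255,0,0))):
    for y in(-16,28):
        dy,dz=y+38,48-70; d=(0,-38+dy*np.cos(a)-dz*np.sin(a),70+dy*np.sin(a)+dz*np.cos(a))
        u=(proj(s,W(o,th,d))-[200,150])*5; cv2.circle(im,tuple(int(v) for v in u),4,c,1)
cv2.imwrite('pics/s2.png',im)
print([np.round(inv(o,th,r['location'])) for p in(s,w) for q in('gate_edge','tray_back','treadle_mid') for r in place_of(p,q)[:1]])
E
```

```text
time: 6.22
tool_pos: [536.2, -214.0, 60.9]
tcp_rot: [180.0, 0.0, 81.5]
ft_force: [-1.2, 0.2, 3.6]
finger_gap: 73.5
grip_force: 1.7
time: 6.38
tool_pos: [536.3, -214.1, 58.1]
tcp_rot: [180.0, 0.0, 81.5]
ft_force: [-1.2, -1.7, 3.9]
finger_gap: 73.3
grip_force: 1.8
[array([ 1., 14., 78.]), array([-264.,  108.,   51.]), array([-161.,  -72.,   49.]), array([-211.,    3.,   58.]), array([-165.,  -69.,   52.])]
```

View pics/s2.png

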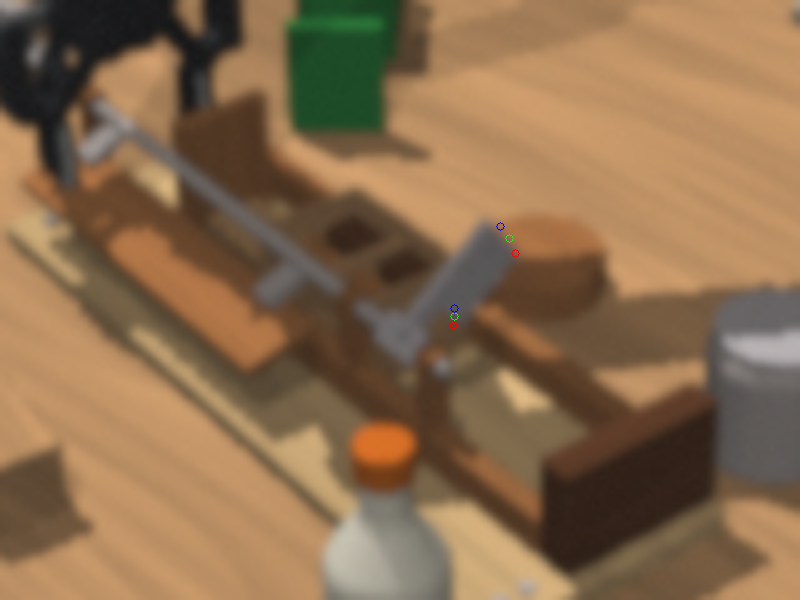

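The barrier's far corner at about (517,252) matches the 0.6 marker, so the gate is only just up. I'll press 5 mm more, then start the push.

```bash
python3 -m handwheel '[[0.72,0,0,0.3,0,0,0],[0.72,0,0,0.2,0,0,0],[0.72,0,0,0,0,0,0]]' | egrep 'pos|ft_f'
python3 - <<'E'
from h import *
s=snapshot('scene'); o=np.array([535.5,34.1]);th=np.radians(81.8)
for r in place_of(s,'gate_edge')[:1]:
    g=inv(o,th,r['location']); print(g, np.arctan2(g[2]-70,g[1]+38)+.464)
E
python3 -m handwheel '[[0.72,0.5,0,0,0,0,0],[0.72,0.7,0,0,0,0,0],[0.72,0.7,0,0,0,0,0],[0.72,0.7,0,0,0,0,0],[0.72,0.7,0,0,0,0,0],[0.72,0.7,0,0,0,0,0]]'
python3 - <<'E'
from h import *
s=snapshot('scene'); t=snapshot('top');o=np.array([535.5,34.1]);th=np.radians(81.8)
for r in place_of(s,'gate_edge')[:1]:
    g=inv(o,th,r['location']); print(g, np.arctan2(g[2]-70,g[1]+38)+.464)
print([np.round(inv(o,th,r['location'])) for p in (s,t) for r in place_of(p,'tray')], inv(o,th,sense()['tool_pos']))
E
```

```text
tool_pos: [535.9, -213.8, 53.0]
ft_force: [-0.7, -1.4, 5.2]
[-3.36564101 11.43689034 88.7       ] 0.8256257176785692
time: 7.63
tool_pos: [542.4, -173.9, 53.6]
tcp_rot: [180.0, 0.0, 81.5]
ft_force: [-0.2, -5.2, 4.3]
finger_gap: 73.4
grip_force: 2.9
[-2.23668637 13.41816806 82.8       ] 0.7079800577384807
[array([-362.,  189.,   -1.]), array([-65.,  -1.,  10.]), array([249.,  95.,   1.]), array([ 99., 105.,   0.]), array([250.,  91.,  -3.]), array([-363.,  194.,    2.]), array([-65.,   2.,  12.])] [-204.24591502  -36.10917966   53.08816343]
```

The gate is at about 0.75, the tray is at x −65 and the push takes about 4 N. Continuing.

```bash
python3 -m handwheel '[[0.72,0.5,0,0,0,0,0],[0.72,0.7,0,0,0,0,0],[0.72,0.7,0,0,0,0,0],[0.72,0.7,0,0,0,0,0],[0.72,0.7,0,0,0,0,0],[0.72,0.7,0,0,0,0,0],[0.72,0.7,0,0,0,0,0]]'
python3 - <<'E'
from h import *
s=snapshot('scene'); t=snapshot('top');w=snapshot('wrist');save(w,'w3.png');o=np.array([535.5,34.1]);th=np.radians(81.8)
for r in place_of(s,'gate_edge')[:1]:
    g=inv(o,th,r['location']); print(g, np.arctan2(g[2]-70,g[1]+38)+.464)
print([np.round(inv(o,th,r['location'])) for p in (s,t) for r in place_of(p,'tray')], inv(o,th,sense()['tool_pos']))
E
```

```text
time: 8.47
tool_pos: [549.0, -127.2, 53.2]
tcp_rot: [-180.0, 0.0, 81.5]
ft_force: [0.7, -3.7, 2.3]
finger_gap: 73.5
grip_force: 2.4
[ 0.93318546 11.75326188 87.7       ] 0.8057930452400106
[array([-16.,  -0.,  11.]), array([-361.,  187.,    4.]), array([250.,  96.,   3.]), array([251.,  92.,  -1.]), array([-369.,  195.,    1.]), array([-15.,   4.,  10.])] [-157.69017685  -36.48409514   53.26294348]
```

View pics/w3.png

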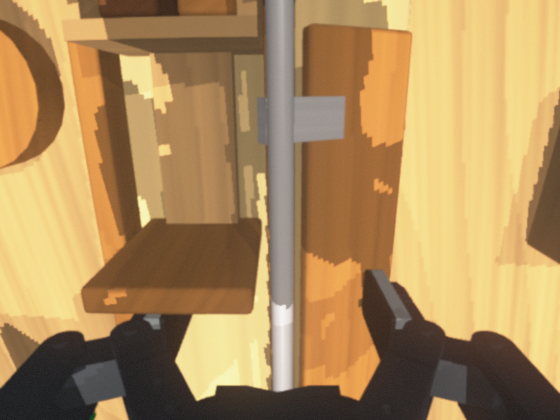

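The tray is under the gate at x −16. The bracket's outer end at column 345 stays inside the right finger at column 367 or beyond. Continuing to the stop.

```bash
python3 -m handwheel '[[0.72,0.5,0,0,0,0,0],[0.72,0.7,0,0,0,0,0],[0.72,0.7,0,0,0,0,0],[0.72,0.7,0,0,0,0,0],[0.72,0.7,0,0,0,0,0],[0.72,0.7,0,0,0,0,0],[0.72,0.7,0,0,0,0,0],[0.72,0.7,0,0,0,0,0],[0.72,0.7,0,0,0,0,0],[0.72,0.5,0,0,0,0,0]]' |egrep 'time|pos|ft'
for i in 1 2; do python3 -m handwheel '[[0.72,0.3,0,0,0,0,0],[0.72,0.2,0,0,0,0,0]]' |egrep 'time|pos|ft'; done
python3 - <<'E'
from h import *
s=snapshot('scene'); t=snapshot('top');w=snapshot('wrist');o=np.array([535.5,34.1]);th=np.radians(81.8)
for r in place_of(s,'gate_edge')[:1]:
    g=inv(o,th,r['location']); print(g, np.arctan2(g[2]-70,g[1]+38)+.464)
print([np.round(inv(o,th,r['location'])) for p in (s,t) for r in place_of(p,'tray')], inv(o,th,sense()['tool_pos']))
E
```

```text
time: 9.6
tool_pos: [558.9, -61.7, 53.3]
ft_force: [0.4, -4.5, 4.3]
time: 9.77
tool_pos: [559.6, -57.1, 53.3]
ft_force: [0.1, -4.4, 3.0]
time: 9.93
tool_pos: [560.5, -54.5, 53.6]
ft_force: [-2.5, -23.1, 5.1]
[-1.99594244 13.14976098 84.2       ] 0.7347967993825089
[array([249.,  96.,   2.]), array([55., -1., 13.]), array([-361.,  189.,    2.]), array([-367.,  197.,   -0.]), array([55.,  1., 13.]), array([251.,  93.,  -3.]), array([-75., 104.,  -1.])] [-84.28425487 -37.28380491  53.55241491]
```

The force jumped to 23 N with the face at about −73, so the tray is home. I back off slightly, then lift away so the gate shuts.

```bash
python3 -m handwheel '[[0.72,-0.3,0,0,0,0,0],[0.72,-0.7,0,0,0,0,0],[0.72,0,0,-0.8,0,0,0],[0.72,0,0,-0.8,0,0,0],[0.72,0,0,-0.8,0,0,0],[0.72,0,0,-0.8,0,0,0],[0.72,0,0,-1.5,0,0,0],[0.72,0,0,-2.5,0,0,0],[0.72,0,0,-3,0,0,0],[0.72,0,0,-3,0,0,0],[0.72,0,0,-3,0,0,0],[0.72,0,0,0,0,0,0]]'
python3 - <<'E'
from h import *
s=snapshot('scene'); t=snapshot('top');o=np.array([535.5,34.1]);th=np.radians(81.8)
for r in place_of(s,'gate_edge')[:1]:
    g=inv(o,th,r['location']); print(g, np.arctan2(g[2]-70,g[1]+38)+.464)
print([np.round(inv(o,th,r['location'])) for p in (s,t) for r in place_of(p,'tray')])
im=cv2.cvtColor(s['image'],cv2.COLOR_RGB2BGR)[150:270,200:360]; cv2.imwrite('pics/s3.png',cv2.resize(im,None,fx=5,fy=5,interpolation=cv2.INTER_CUBIC))
E
```

```text
time: 11.23
tool_pos: [561.9, -63.0, 223.6]
tcp_rot: [179.4, 0.0, 81.5]
ft_force: [1.1, -0.3, 0.9]
finger_gap: 73.2
grip_force: 0.0
[-3.30945207 11.7480861  48.1       ] 0.049310549298157036
[array([57., -2., 10.]), array([252.,  95.,  -0.]), array([-365.,  189.,    4.]), array([55.,  2., 11.]), array([-367.,  194.,   -2.]), array([249.,  93.,  -2.]), array([-76., 102.,  -2.])]
```

View pics/s3.png

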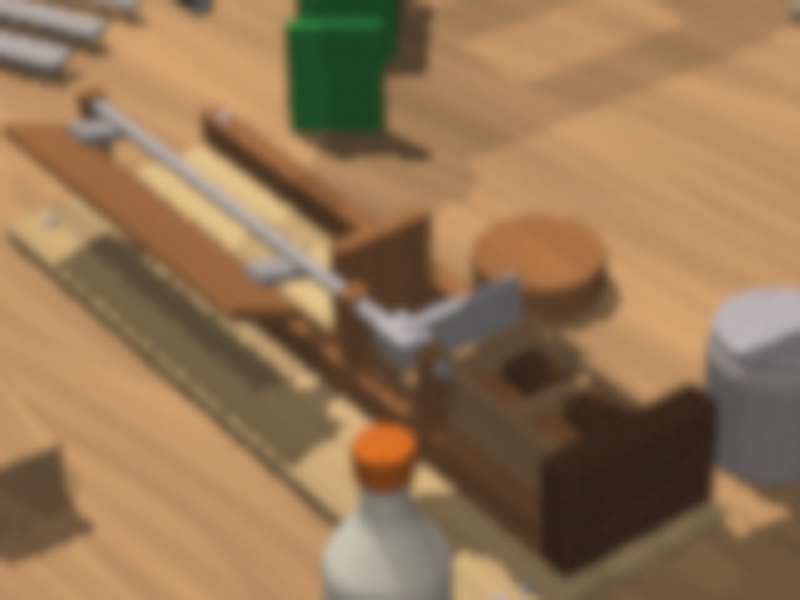

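The picture shows the box against the stop at about (600,400). The gate is shut behind it at (460,310), and the other things are undisturbed.

```bash
python3 -c "
from bench import hand_in
print(hand_in())"
```

```text
the job is handed in; nothing more can be done
None
```

The tray is home against the end stop, the gate has dropped shut behind the box, and I handed the job in at about 11 s with the gripper clear of everything.

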